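Hold the ejector lever down through the press guard

TASK

Reach in through the rubber-edged window of the yellow press guard and gently press the red ejector lever all the way down, so that the pressed rosette rises out of its die, and finish while holding it there so that a colleague can take the rosette off. Do not touch the guard or the rosette, and leave the other things on the bench where they are.

Things in the scene. Friction and masses are not known exactly. Their poses are not given: they have to be found in the camera images.
- press: blue C-frame bench press, fixed. Origin: on the bench under the die's centre; x points from its guarded front to its back, y to its left, z up. In mm: base x -250 to 110, y -120 to 200, 20 thick; column x -25 to 85, y 135 to 195, up to z 225; head x -25 to 65, y -35 to 195, z 180 to 225, with a cylinder 60 wide at x = y = 0 up to z 270. Air off: nothing moves by itself.
- guard: yellow steel guard on the press, same origin and axes as press. Its flat front panel, 240 mm wide (y -120 to 120), 3 thick, rises from x -248, z 89 at 20 degrees to the horizontal back to x -56, z 159 (upper part clear plastic). Skirt and cheeks close it down to the base: the only way in is the window.
- guard_window (a point): centre of the hand window, on the upper face of the sloping panel, at (-178, 0, 115) mm in the press frame; axes as press. Clear opening 110 mm wide (along y), 90 mm along the slope, edged with black rubber trim 4 mm wide, 6 mm deep (down from the upper face). The space below is free except for the lever.
- lever_pad (a point): centre of the top face of the red paddle on the ejector lever, 44 mm (x) by 56 mm (y), 10 thick, roughly level. Up, it is at (-171, 0, 102) mm in the press frame, 13 mm lower than the window's centre; fully down at (-178, 0, 75) mm. It swings about a hinge along y at (-50, 0, 55) mm in the press frame; axes turn with it.
- ejector_lever (a joint): angle of the ejector lever, rad: 0 = up (sprung), 0.22 = fully down on its stop (paddle 27 mm lower). A spring pushes it up: about 4 N on the paddle to start it, 7 to 8 N to keep it fully down; let go, it rises again.
- rosette_center (a point): centre of the wood-brown pressed rosette, a loose disc 68 mm across and 14 mm thick with a petal relief, 70 g, lying face up in the die recess 12 mm deep; axes x, y in its plane, z up. Pressing the lever fully raises it 10 mm.
- die_mouth (a point): centre of the die recess (73 mm across) at the level of the steel die's top face, at (0, 0, 105) mm in the press frame. The rosette's centre starts about 5 mm below it and ends about 5 mm above it.
- spare_center (a point): centre of a finished dark-stained rosette, 68 mm across, 14 mm thick, lying on the bench left of the guard; leave it
- tin: white paint tin with a blue band, 90 mm across, 110 mm high, standing on the bench to the right of the press; origin at the centre of its underside; leave it
- cup: grey mixing cup, 72 mm across, 85 mm high, standing on the bench to the right of the press; origin at the centre of its underside; leave it
- brush: flat brush 170 mm long lying on the bench at the left; leave it
There are look-alikes about, which are no part of the job. Leave any blue look-alike of the part that bears rosette_center alone.

How it is judged:
By the outcome, as a careful person would: the job done as asked, in the order asked, and still so for the second after the job is handed in, while the arm keeps its last pose, push and grip.
It also fails if it takes over 32 s, if anything falls off the work surface, if the arm or the gripper's body presses on something with over 40 N, if the wrist force passes 120 N, or if a joint passes its speed limit or range.

ROBOT

A 6-joint arm with a two-finger parallel gripper is mounted at the origin on the work surface. World frame = base frame: x ahead of the robot, y to its left, z up, the work surface at z = 0. Lengths are in m, angles in rad, forces in N, time in s.
With the tool pointing down it reaches from about 0.3 to 1 m from the base axis. Payload 5.1 kg.
Tool frame: the origin (TCP) lies midway between the tips of the shut fingers; the grasp point (between the pads) lies 19 mm behind it; z points along the fingers, y is the line along which they close (so a half turn about z gives the same grasp; the last joint's range is limited). The gripper opens to 95 mm and grips with 3 to 60 N. Pads are 20 mm wide; open, the fingers measure 119 mm over their backs; the gripper's body (75 mm by 180 mm) begins 59 mm behind the grasp point.
Start: joints at [-1.323, 0.124, 1.65, -0, 1.367, -0.083], TCP at [0.211, -0.615, 0.215] pointing down, gripper open.
Joint ranges: [-2.61, 2.61], [-1.02, 2.33], [0.03, 2.71], [-1.35, 4.49], [0.32, 2.68], [-2.91, 2.91]. Speed limits (rad/s): [2.57, 2.57, 3.14, 3.14, 3.14, 3.14].

INTERFACE

Orientations are given as a 3x3 rotation matrix whose columns are the frame's x, y, z axes.
In Python, from rig import arm gives the robot as it stands. Calls block until the motion is done:
- arm.goto(position, orientation): joint-space move of the TCP to a pose.
- arm.move_l(position, v=0.15, rotation=None): straight line of the TCP; rotation=None keeps the orientation; v is the mean speed in m/s.
- arm.movej(angles): joint-space move.
- arm.open_gripper() and arm.close(force=None): open the fingers fully, or close them until they stop; force is the grip in N (None keeps the last).
- arm.hold(seconds).
- arm.inverse_kinematics(position, orientation): joint angles nearest the present ones, or None.
- arm.sense(): the state.
- arm.read_camera(name): name is "side" or "top" or "wrist"; returns a dict with "frame" (480x640x3 uint8, blue, green, red), "vfov" (degrees; the focal length in pixels is half the picture's height over the tangent of half this angle, whatever the lens; pixels are square), "cx", "cy" (the principal point, pixels), "position" and "rotation" of the camera in the world; the wrist camera has in their place "mount" (4x4, takes a point from camera to tool coordinates, whose origin is the TCP and whose axes are the flange's). Camera axes: x right, y down, z forward; pixel columns grow to the right and rows downward; lengths in m; the calibration is good to about 2 mm. The wrist camera is an equidistant fisheye: a pixel r from the principal point sees the ray r / f radians off the axis. A picture is of the moment at which its call begins: read the wrist's pose just before it. There is no depth.
A pose or a line that the arm cannot do raises arm.Unreachable and nothing moves.
- arm.close_job(): hands the job in; it is judged then, once.
The state is a dict: "time": time; "q": joint angles; "dq": joint speeds; "tau": joint torques, N m; "tcp_pos": TCP position; "ee_rot": TCP orientation; "ft_force": force on the tool from outside, world axes, zero at the start; "ft_torque": the same for the moment, N m; "finger_gap": opening from 0.0 (shut) to 1.0 (fully open); "grip_force": force on a finger pad.
Only numpy, scipy, OpenCV 4.12 (cv2) and the standard library are available. Lean on these libraries where they do the work, as an engineer would, in place of code of your own. Each camera call takes 0.05 s, during which the arm holds its last target. There are 200 camera calls.

## Working session

There is one attempt and no reset: what is moved stays moved. The work goes in short steps, each a Python script; the robot and the scene stay as the last script left them, time stands still between calls to the robot, and variables do not carry over. Pictures are saved under pics/ and viewed, at most 10 in all, crops included, and the job is handed in when it is done.

```bash
mkdir -p pics; ls; python3 - <<'E'
from rig import arm
import cv2,pickle,numpy as np
s=arm.sense();print(s['time'],s['tcp_pos'],s['ee_rot'],s['finger_gap'],s['ft_force'])
d={}
for n in ['side','top','wrist']:
    c=arm.read_camera(n);d[n]=c
    print(n,{k:v for k,v in c.items() if k!='frame'})
    cv2.imwrite(f'pics/{n}0.png',c['frame'])
pickle.dump((s,d),open('d0.pkl','wb'))
E
```

```text
pics
0.0 [ 0.21091544 -0.61413606  0.21337278] [[ 9.45779398e-01  3.24809178e-01 -5.73550644e-04]
 [ 3.24809665e-01 -9.45777252e-01  2.01751892e-03]
 [ 1.12857511e-04 -2.09442262e-03 -9.99997800e-01]] 0.9959058016373796 [ 0.03697146 -0.62404446 -0.04685385]
side {'vfov': 49.07062024947772, 'cx': 319.253865722255, 'cy': 236.80257744180741, 'position': array([ 0.34927448, -0.56469856,  0.99633613]), 'rotation': array([[ 0.91518017, -0.3171862 ,  0.24867282],
       [-0.40293794, -0.70581343,  0.58263919],
       [-0.0092885 , -0.63341954, -0.77375281]])}
top {'vfov': 50.17907071416985, 'cx': 317.6610727681398, 'cy': 235.56858298268816, 'position': array([0.36226179, 0.10397765, 1.32952817]), 'rotation': array([[-2.80032836e-02, -9.72970627e-01,  2.29224726e-01],
       [-9.99587359e-01,  2.87241096e-02, -1.92009388e-04],
       [-6.39745668e-03, -2.29135516e-01, -9.73373509e-01]])}
wrist {'vfov': 65.70646984690485, 'cx': 319.751926403862, 'cy': 234.89303646024788, 'mount': array([[-8.81377050e-06, -9.62483699e-01, -2.71339508e-01,
         7.61265753e-02],
       [ 9.99999582e-01,  2.39670304e-04, -8.82630510e-04,
        -3.92462962e-04],
       [ 9.14549500e-04, -2.71339402e-01,  9.62483295e-01,
        -1.70351244e-01],
       [ 0.00000000e+00,  0.00000000e+00,  0.00000000e+00,
         1.00000000e+00]])}
```

View pics/side0.png

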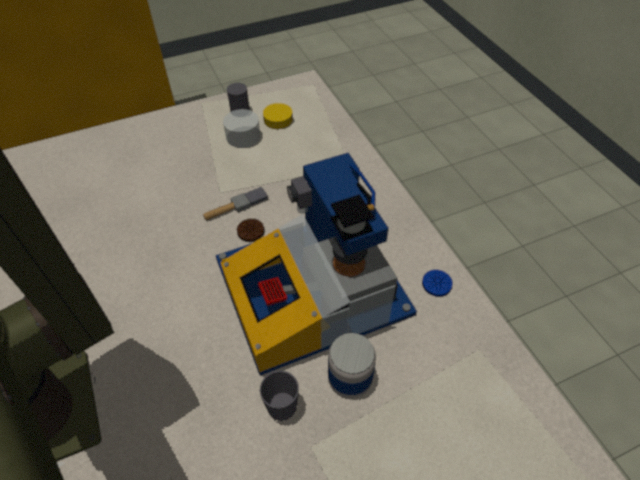

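View pics/top0.png

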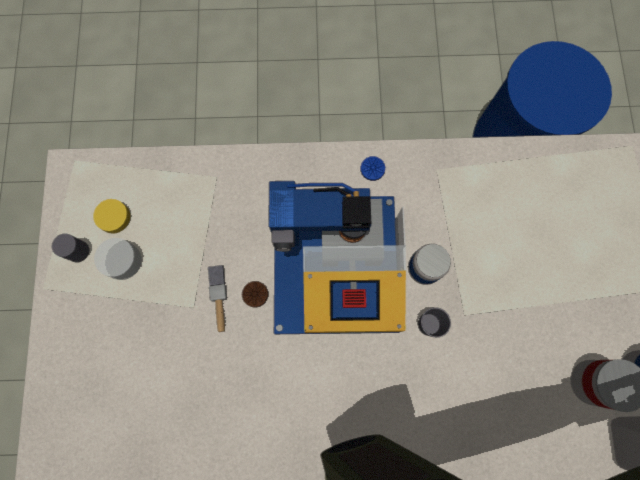

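The side view shows the red paddle at (272,291) inside the yellow guard's window, and the top view shows it at (354,298). The dark spare is at (250,230) in side and the blue look-alike at (437,282). I leave both. The only red paddle is the one in the window. Next I triangulate the paddle and the window's corners.

```bash
cat > h.py <<'E'
import cv2,numpy as np
def ray(c,p):
    f=240/np.tan(np.radians(c['vfov'])/2)
    d=c['rotation']@np.array([(p[0]-c['cx'])/f,(p[1]-c['cy'])/f,1]);return c['position'],d/np.linalg.norm(d)
def tri(c1,p1,c2,p2):
    (a,u),(b,v)=ray(c1,p1),ray(c2,p2)
    s=np.linalg.lstsq(np.c_[u,-v],b-a,rcond=None)[0]
    P,Q=a+s[0]*u,b+s[1]*v;return (P+Q)/2,np.linalg.norm(P-Q)
def red(im,box):
    x0,y0,x1,y1=box;h=cv2.cvtColor(im,cv2.COLOR_BGR2HSV)
    m=(((h[...,0]<6)|(h[...,0]>174))&(h[...,1]>150)&(h[...,2]>60)).astype(np.uint8)
    k=np.zeros_like(m);k[y0:y1,x0:x1]=m[y0:y1,x0:x1]
    k=cv2.morphologyEx(k,cv2.MORPH_CLOSE,np.ones((5,5)))
    return max(cv2.findContours(k,0,2)[0],key=cv2.contourArea)
def hole(im,box):
    x0,y0,x1,y1=box;h=cv2.cvtColor(im,cv2.COLOR_BGR2HSV)
    m=cv2.inRange(h,(15,120,60),(35,255,255));k=np.zeros_like(m);k[y0:y1,x0:x1]=m[y0:y1,x0:x1]
    cs,hi=cv2.findContours(k,cv2.RETR_CCOMP,2)
    c=max([c for c,g in zip(cs,hi[0]) if g[3]>=0],key=cv2.contourArea)
    e=2.
    q=cv2.convexHull(c)
    while len(q)>4: q=cv2.approxPolyDP(cv2.convexHull(c),e,True);e+=.5
    return q[:,0].astype(float),c
E
python3 - <<'E'
import pickle,numpy as np,cv2
from h import *
s,d=pickle.load(open('d0.pkl','rb'));S,T=d['side'],d['top']
bs,bt=(200,220,340,380),(290,240,420,345)
cs=[]
for c,b in((S,bs),(T,bt)):
    r=red(c['frame'],b);M=cv2.moments(r);p=(M['m10']/M['m00'],M['m01']/M['m00']);q,_=hole(c['frame'],b)
    print(p,cv2.contourArea(r),q.tolist());cs.append((p,q))
print('pad',tri(S,cs[0][0],T,cs[1][0]))
# order: project onto z=.1 to sort by angle
o=[]
for c,(p,q) in zip((S,T),cs):
    g=[]
    for x in q:
        a,u=ray(c,x);g.append((a+u*(.11-a[2])/u[2])[:2])
    g=np.array(g);m=g.mean(0);o.append(q[np.argsort(np.arctan2(*(g-m).T[::-1]))])
W=[tri(S,a,T,b) for a,b in zip(*o)]
for w in W:print(w)
print('win',np.mean([w[0] for w in W],0))
P=np.array([w[0] for w in W]);print([np.linalg.norm(P[i]-P[i-1]) for i in range(4)])
E
```

```text
(272.0502332256907, 290.4233943308217) 464.5 [[279.0, 255.0], [299.0, 297.0], [258.0, 322.0], [240.0, 277.0]]
(353.7913703176861, 298.16974869606446) 351.5 [[330.0, 281.0], [378.0, 280.0], [379.0, 319.0], [331.0, 320.0]]
pad (array([0.49430845, 0.02156395, 0.09843096]), np.float64(0.0023792229534427473))
(array([ 0.44336446, -0.03611106,  0.09828121]), np.float64(0.002152400750787366))
(array([ 0.53183637, -0.0350719 ,  0.13034938]), np.float64(0.002475589163734085))
(array([0.53313597, 0.0778503 , 0.12921045]), np.float64(0.0020042734876708447))
(array([0.44433928, 0.07794254, 0.10143463]), np.float64(0.0015655459909243176))
win [0.48816902 0.02115247 0.11481892]
[np.float64(0.1141013593992304), np.float64(0.09411018007061704), np.float64(0.11293542404872343), np.float64(0.09303954291472631)]
```

Window centre comes out at z 0.115, with a 113 × 94 mm outline and about 19° of slope. The pad is at z 0.098, 6 mm ahead of and 16 mm below the window centre. This agrees with the given layout and the yaw is about 0. I'll close the fingers, move above the window and look from near.

```bash
python3 - <<'E'
from rig import arm
import numpy as np,cv2,pickle
R=np.diag([1.,-1,-1])
arm.close(10)
p=arm.sense()['tcp_pos'];arm.move_l([p[0],p[1],.32],v=.15)
arm.goto([.494,.0213,.30],R);arm.move_l([.494,.0213,.20],v=.1)
s=arm.sense();c=arm.read_camera('wrist');pickle.dump((s,c),open('d1.pkl','wb'))
print(s['time'],s['tcp_pos'],s['finger_gap'],s['ft_force'],s['q'])
cv2.imwrite('pics/w1.png',c['frame'])
E
```

```text
6.1333 [0.49459273 0.02127168 0.2009682 ] 0.007308183186616104 [ 0.41822296  0.60530399 -0.00743529] [-6.55135523e-02 -2.19392458e-01  2.00416341e+00  1.89310309e-05
  1.35516725e+00  1.50525040e+00]
```

View pics/w1.png

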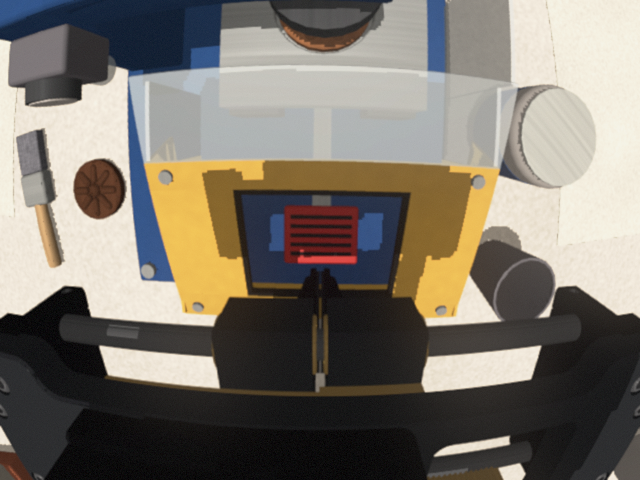

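The wrist view shows the paddle at about (321,235) and the fingertips at (320,275), both inside the window opening. The fingers line up laterally. I'll cross-check the paddle position from the wrist ray, then descend watching the force.

```bash
python3 - <<'E'
from rig import arm
import numpy as np,cv2,pickle
from h import red
s,c=pickle.load(open('d1.pkl','rb'))
M=cv2.moments(red(c['frame'],(240,190,405,285)));u=np.array([M['m10'],M['m01']])/M['m00']
f=240/np.tan(np.radians(c['vfov'])/2);v=u-[c['cx'],c['cy']];r=np.linalg.norm(v);t=r/f
d=np.r_[v/r*np.sin(t),np.cos(t)];m=c['mount']
o=s['ee_rot']@m[:3,3]+s['tcp_pos'];d=s['ee_rot']@m[:3,:3]@d
P=o+d*(.1-o[2])/d[2];print('pad wrist',u,P)
x,y=.494,.0213
assert np.linalg.norm(P[:2]-[x,y])<.008
y=(y+P[1])/2; x=(x+P[0])/2
f0=arm.sense()['ft_force']
arm.move_l([x,y,.125],v=.08)
s=arm.sense();print(s['time'],s['tcp_pos'],s['ft_force']-f0)
z=.125
while z>.098:
    z-=.003;arm.move_l([x,y,z],v=.03);s=arm.sense();F=s['ft_force']-f0
    print(round(z,4),s['tcp_pos'].round(4),F.round(1),round(s['time'],2))
    if F[2]>2.5:break
np.save('f0.npy',f0)
E
```

```text
pad wrist [320.601889  234.5913992] [0.49443936 0.02111326 0.1       ]
7.275 [0.49475562 0.0211677  0.12569945] [ 0.05171446 -0.93390783  0.87270478]
0.122 [0.4943 0.0212 0.1221] [-0.1  0.6 -0.4] 7.53
0.119 [0.494  0.0212 0.1187] [-0.4 -0.2  0.3] 7.78
0.116 [0.494  0.0212 0.1157] [-0.3  1.2  0.1] 8.03
0.113 [0.494  0.0212 0.1127] [ 0.  -0.8  0.7] 8.28
0.11 [0.494  0.0212 0.1097] [-0.4 -0.5  0.9] 8.53
0.107 [0.494  0.0212 0.1067] [-0.3 -1.3  0.2] 8.78
0.104 [0.4941 0.0212 0.1038] [0.1 0.3 0.4] 9.03
0.101 [0.4944 0.0212 0.1012] [-1.5 -0.7  2.4] 9.28
0.098 [0.4943 0.0212 0.098 ] [-1.8 -0.6  2.5] 9.53
```

Contact at z ≈ 0.102, as expected. Next I follow the hinge's arc down to the stop, watching the force.

```bash
python3 - <<'E'
from rig import arm
import numpy as np
f0=np.load('f0.npy')
H=np.array([.494+.121,.055])
for th in np.arange(.05,.30,.015):
    c,s_=np.cos(th),np.sin(th)
    x=H[0]-.121*c-.047*s_; z=H[1]+.047*c-.121*s_
    arm.move_l([x,.0212,z],v=.03);arm.hold(.06)
    F=np.mean([(arm.hold(.02),arm.sense()['ft_force']-f0)[1] for _ in range(3)],0)
    s=arm.sense();print(round(th,3),round(z,4),s['tcp_pos'].round(4),F.round(1),round(s['time'],2))
    if F[2]>13:break
E
```

```text
0.05 0.0959 [0.4923 0.0212 0.0962] [2.  0.5 2.6] 9.89
0.065 0.094 [0.4913 0.0212 0.0941] [1.9 0.2 3. ] 10.25
0.08 0.0922 [0.4906 0.0212 0.0921] [1.2 0.3 2.7] 10.61
0.095 0.0903 [0.49   0.0212 0.0903] [ 1.  -0.   3.1] 10.97
0.11 0.0884 [0.4896 0.0212 0.0885] [1.  0.7 4.1] 11.32
0.125 0.0865 [0.4891 0.0212 0.0866] [0.5 0.8 4.4] 11.68
0.14 0.0847 [0.4886 0.0212 0.0847] [-0.5  1.1  4.8] 12.04
0.155 0.0828 [0.4881 0.0213 0.0828] [-0.6  0.8  5.5] 12.4
0.17 0.0809 [0.4877 0.0213 0.0809] [-0.4  1.1  5.2] 12.76
0.185 0.0789 [0.4873 0.0212 0.0791] [-1.2  0.8  5.8] 13.12
0.2 0.077 [0.487  0.0213 0.0772] [-0.5  0.5  6. ] 13.47
0.215 0.0751 [0.4867 0.0213 0.0755] [-1.4  0.3  6.1] 13.83
0.23 0.0732 [0.4868 0.0212 0.075 ] [-4.9  0.8 14.2] 14.19
```

The stop was reached at z 0.075, where the force jumped from 6 to 14 N. I'll check that it holds and look.

```bash
python3 - <<'E'
from rig import arm
import numpy as np,cv2,pickle
f0=np.load('f0.npy')
arm.hold(.5)
for _ in range(3):
    arm.hold(.1);s=arm.sense();print(s['time'],s['tcp_pos'].round(4),(s['ft_force']-f0).round(1))
_,d=pickle.load(open('d0.pkl','rb'))
A=arm.read_camera('side')['frame'];W=arm.read_camera('wrist')['frame']
g=lambda im:cv2.resize(im[190:370,210:410],(400,360),interpolation=2)
cv2.imwrite('pics/cmp.png',np.hstack([g(d['side']['frame']),g(A)]));cv2.imwrite('pics/w2.png',W)
E
```

```text
14.7917 [0.4868 0.0212 0.075 ] [-5.4  0.9 14. ]
14.8917 [0.4868 0.0213 0.0751] [-5.3  0.7 14.9]
14.9917 [0.4868 0.0212 0.075 ] [-5.2  1.  13.9]
```

View pics/cmp.png

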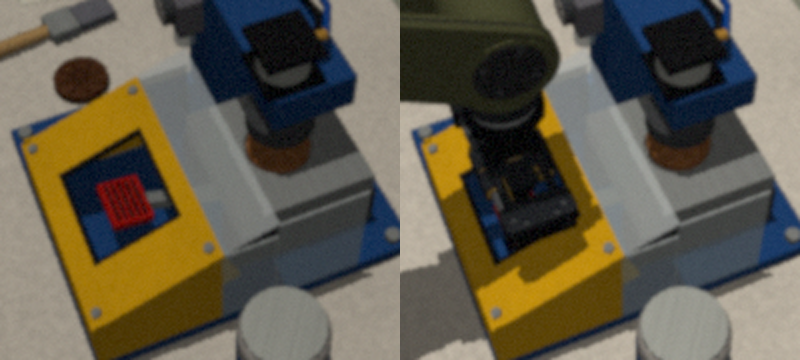

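View pics/w2.png

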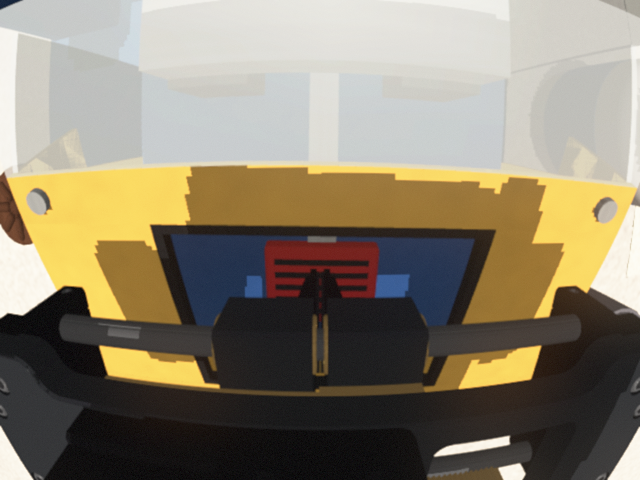

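The side crop shows the rosette (about (277,152) before, (680,150) now) under the ram. The wrist view shows the fingertips on the paddle at (320,275), clear of the trim. I'll put a number on the rise before handing in.

```bash
python3 - <<'E'
import cv2,numpy as np
im=cv2.imread('pics/cmp.png')
for x0 in(0,400):
    s=cv2.cvtColor(im[110:200,x0+220:x0+340],cv2.COLOR_BGR2HSV)
    m=cv2.inRange(s,(3,90,40),(18,255,255));y,x=np.nonzero(m)
    print(len(y),x.min()+220,x.max()+220,y.min()+110,y.max()+110,x.mean()+220,y.mean()+110)
E
```

```text
1438 246 310 134 173 277.2760778859527 155.93324061196105
1317 246 310 134 170 277.4016704631739 154.1055429005315
```

```bash
python3 - <<'E'
import cv2,numpy as np
im=cv2.imread('pics/cmp.png')
f=lambda x0:cv2.resize(im[110:190,x0+230:x0+330],(400,320),interpolation=2)
cv2.imwrite('pics/z.png',cv2.convertScaleAbs(np.hstack([f(0),f(400)]),alpha=1.5))
E
```

```text
(no output)
```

View pics/z.png

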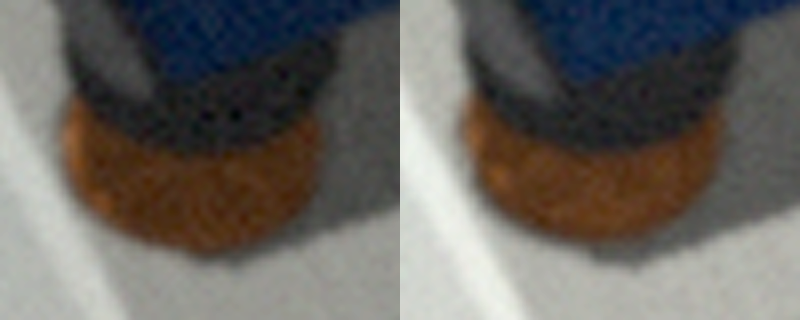

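The rosette's visible edge now stands clear of its recess, with a shadow ring below it. The paddle has travelled its full 27 mm (0.102 to 0.075) onto a hard stop and is held steadily at about 14 N, so I hand the job in.

```bash
python3 -c "
from rig import arm
print(arm.close_job(),arm.sense()['time'])"
```

```text
the job is handed in; nothing more can be done
the job is handed in; nothing more can be done
```

The job is handed in with the ejector lever held down on its stop at about 14 N after its full 27 mm of travel; the rosette looks raised in the side view but its 10 mm lift was not measured directly, and I saw no contact with the guard or movement of the other things in view.

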